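# Clamp a solenoid coil in the ratcheting quick clamp

## Robot

A 7-joint arm with a two-finger parallel gripper is mounted at the origin on a cart in front of the work surface, level with it; the furniture and walls round the work are solid. World frame = base frame: x ahead of the robot, y to its left, z up, the work surface at z = 0. Lengths are in m, angles in rad, forces in N, time in s.
With the tool pointing down it reaches from about 0.425 to 0.875 m from the base axis. Payload 4.7 kg.
Tool frame: the origin (TCP) lies at the very end of the fingers, on their centre line; the grasp point (between the pads) lies 19 mm behind it; z points along the fingers, y is the line along which they close (so a half turn about z gives the same grasp; the last joint's range is limited). The gripper opens to 87 mm and grips with 3 to 60 N. Pads are 19 mm wide; open, the fingers measure 117 mm over their backs; the gripper's body (75 mm by 190 mm) begins 51 mm behind the grasp point.
Start: joints at [-1.19, 0.321, -0.07, 1.45, 0.023, 1.371, -0.057], TCP at [0.233, 0.607, 0.223] pointing down, gripper open.
Joint ranges: [-2.86, 2.86], [-0.3, 2.09], [-1.38, 1.24], [0.06, 2.45], [-1.56, 4.7], [0.09, 2.05], [-2.69, 2.69]. Speed limits (rad/s): [2.57, 2.57, 3.14, 3.14, 3.14, 3.14, 3.14].

## Interface

Orientations are given as a rotation vector (axis times angle).
In Python, from bench import ctrl, vision gives the robot as it stands.
- The arm moves only by the tool jog_arm, never from a script. Its argument "increments" is a list of rows, each an object of numbers: "tx", "ty", "tz": the shift along the tool's x, y, z in mm; "wx", "wy", "wz": the turn, a rotation vector about the tool's x, y, z in rad; "gripper": the opening, from 0 (shut) to 1 (fully open). In form: [{"tx": .., "ty": .., "tz": .., "wx": .., "wy": .., "wz": .., "gripper": ..}, ...]. A call has exactly 5 rows; each row is the pose to reach, as a shift and turn from the pose commanded when the call began, along the tool's axes at that moment; what a row does not reach only later rows make up. A row lasts 1/12 s, in which the tool goes at most 41.7 mm and 7.16 degrees, less where a joint would pass 70% of its speed; a pose out of reach is approached as far as the arm can. A call with a gripper value outside its range is refused whole. The fingers move at their own pace and stop on an object; "grip_force" is the grip in N (left out, the last holds). Time passes only in rows, so rows that repeat a pose let the fingers close, or fill a call up. It gives the time, the measured TCP pose, the force, the opening and the grip force at its end, in the units of the state.
- ctrl.get_state(): the state, without advancing time (a new reading comes with each control period).
- vision.get_image(name): name is "scene" or "top"; returns a dict with "color" (420x560x3 uint8, blue, green, red), "fx", "fy", "cx", "cy" (pixels), "extrinsics" (4x4, takes a point from world to camera coordinates). Camera axes: x right, y down, z forward; pixel columns grow to the right and rows downward; lengths in m; the calibration is good to about 2 mm. A picture is of the moment at which its call begins. There is no depth.
- ctrl.close_job(): hands the job in; it is judged then, once.
Trained networks look in the newest picture that a camera, given by its name, has taken for a name from the list of things; names that differ only in an ending like _2 or _b are one class to them, and where a whole thing is asked for, a point or a joint stands for the part that bears it (a point fixed in the world has none). Each returns a list of dicts, best first, with "conf" (0 to 1); they miss things now and then, are a little off and sometimes report something else, mostly with a low value. They report only what shows in the picture. A call takes as long as a camera call. They do not tell look-alikes from the thing itself.
- vision.spot_in(camera, thing): "bbox" ([left, top, right, bottom] in pixels, round what is visible of it).
The state is a dict: "time": time; "joint_positions": joint angles; "qd": joint speeds; "joint_torque": joint torques, N m; "position": TCP position; "tool_rot": TCP orientation; "ft_force": force on the tool from outside, world axes, zero at the start; "torque": the same for the moment, N m; "grip_width": opening from 0.0 (shut) to 1.0 (fully open); "grip_force": force on a finger pad.
Only numpy, scipy, OpenCV 4.12 (cv2) and the standard library are available. Lean on these libraries where they do the work, as an engineer would, in place of code of your own. Each camera call takes 0.05 s, during which the arm holds its last target. There are 200 camera calls.

## Task

Set the black solenoid coil down on the bed of the quick clamp, between the steel fork and the orange jaw pad, with its round stem lying in the fork's slot. Then squeeze the clamp's orange trigger towards its black grip and let it go again, over and over, until the jaw holds the coil firmly against the fork: 10 to 22 N on the pad, never so hard that the coil is crushed. Work the jaw only by its trigger, leave the trigger released, and do not disturb the other things on the bench.

Things in the scene. Friction and masses are not known exactly. Their poses are not given: they have to be found in the camera images.
- coil: solenoid coil, about 0.2 kg, loose on the bench: black block 50 x 50 x 45 mm with a round grey stem (24 mm diameter, 30 mm long) sticking out level from one face. Origin on the underside: block x -10..40, y -25..25, z 0..45 mm; stem x -10 to -40 mm (own -x side), its axis 24 mm up. Hold it across its side faces (along own y, 50 mm)
- coil_center (a point): centre of the coil's black block, 22.5 mm up; same axes as the coil (the stem points to -x, the side faces look to +y and -y)
- clamp: quick clamp bolted to the bench: grey base plate 256 x 92 x 10 mm (its top is the bed), a steel fork at one end, a black body with upright grip at the other. Origin mid underside; +x runs from fork to grip, z up. Body x 52..128 mm, 66 mm high, 50 mm wide; grip x 98..118 mm, 30 mm wide, to 140 mm above the bench. A bar end sticks out behind it to x 168 mm, 40 mm high
- fork: the fixed steel fork: 76 mm wide, 16 mm thick, top 56 mm above the bench, with a 30 mm wide slot open above, its floor 19 mm above the bench, 3 mm below a stem that lies in it. Its seat face looks to the clamp's +x
- fork_slot (a point): middle of the fork's seat face, at the height of the bed (10 mm above the bench); axes as the clamp. A seated coil has its stem in the slot pointing to the clamp's -x, its own axes parallel to the clamp's, and its block centre 25 mm in +x of this point and 22.5 mm above it
- jaw: the sliding jaw: steel head and bar with the orange pad. It runs only towards the fork (clamp -x), 45 mm in all; a brake stops it from running back by itself. At the start the pad stands 68 to 82 mm from the fork, so the 50 mm block has 18 to 32 mm of play. It is driven by the trigger, 26 mm per rad, 7 to 8 mm a full squeeze
- pad: orange pad that presses on the coil's flat back face: 44 mm wide, 38 mm high, centre 32 mm above the bench, carried by the jaw on a stiff spring of 4 N per mm. Wanted between pad and coil: 10 to 22 N; at 30 N the coil is crushed
- pad_face (a point): centre of the pad's pressing face, which looks to the clamp's -x
- trigger (a joint): angle of the orange trigger lever, rad: 0 released (a spring returns it), 0.32 fully squeezed, on its stop. Pivot 55 mm above the bench at clamp x 72 mm, axis along clamp y; squeezing swings its upper end to clamp +x, towards the grip. Two or more full squeezes pass before the pad meets the coil; a full squeeze after that would crush it
- trigger_pull (a point): front of the black roller on the trigger, where to pull: 53 mm above the pivot, 108 mm above the bench. Roller 22 mm thick, 30 mm wide; the lever's top is 134 mm above the bench. Pull needed here, towards the grip: 3 N at first, 5 N fully in, about 3 N more to move the jaw, plus half the pad's force (some 14 to 15 N for 16 N on the pad). On release about 2 N of pad force is lost
- grip_back (a point): middle of the grip's rear surface, 108 mm above the bench, looking to the clamp's +x. From trigger_pull to here is 61 mm when released and 44 mm fully squeezed
- tape: bystander: yellow and black tape measure, 58 x 72 x 31 mm, loose on the bench
- pliers: bystander: pliers with red handles, 55 x 174 x 15 mm, loose on the bench
- bolt_long: bystander: long steel bolt, 67 mm, loose on the bench
Not all that is in view belongs to the job. Leave any blue or red look-alike of the coil alone.

How it is judged:
By the outcome, as a careful person would: the job done as asked, in the order asked, and still so for the second after the job is handed in, with the robot touching nothing.
It also fails if it takes over 72 s, if anything falls off the work surface, if the arm or the gripper's body presses on something with over 40 N, if the wrist force passes 120 N, or if a joint passes its speed limit or range.

## Working session

There is one attempt and no reset: what is moved stays moved. The work goes in short steps, Python scripts to look and compute and a tool call to move; the robot and the scene stay as the last step left them, time stands still between calls to the robot, and variables do not carry over. Pictures are saved under pics/ and viewed, at most 10 in all, crops included, and the job is handed in when it is done.

Besides the shell and the picture viewer there is one more tool, called after "Emit:" as name(argument=value, ...), one argument or row to a line, values as JSON. jog_arm: Moves the arm, as the interface text tells. Its arguments: {"type":"object","properties":{"increments":{"type":"array"},"grip_force":{"type":"number"}},"required":["increments"]}

```bash
mkdir -p pics; ls; cat > h.py <<'E'
import numpy as np,cv2
from scipy.spatial.transform import Rotation as R
from bench import ctrl,vision
def ray(im,u,v):
    E=np.array(im["extrinsics"]);Rm=E[:3,:3];o=-Rm.T@E[:3,3]
    d=Rm.T@np.array([(u-im["cx"])/im["fx"],(v-im["cy"])/im["fy"],1]);return o,d
def at(im,u,v,z):
    o,d=ray(im,u,v);return o+d*(z-o[2])/d[2]
def px(im,p):
    E=np.array(im["extrinsics"]);c=E[:3,:3]@np.array(p)+E[:3,3]
    return np.array([im["fx"]*c[0]/c[2]+im["cx"],im["fy"]*c[1]/c[2]+im["cy"]])
E
python3 - <<'E'
from h import *
for n in("scene","top"):
    im=vision.get_image(n);cv2.imwrite(f"pics/{n}0.png",im["color"]);E=np.array(im["extrinsics"])
    print(n,im["fx"],-E[:3,:3].T@E[:3,3],E[:3,:3].round(2).tolist())
    for t in("coil","clamp","fork","pad","trigger","tape","pliers"):
        print(t,[(np.round(b["bbox"]).tolist(),round(b["conf"],2)) for b in vision.spot_in(n,t)])
s=ctrl.get_state();print(s["position"],s["tool_rot"],R.from_rotvec(s["tool_rot"]).as_matrix().round(3).tolist(),s["time"])
E
```

```text
pics
scene 452.3630653430152 [-0.03845562  1.0367671   0.81391197] [[-0.8, -0.6, 0.01], [-0.37, 0.47, -0.8], [0.48, -0.65, -0.59]]
coil [([226.0, 250.0, 252.0, 268.0], 0.56), ([274.0, 274.0, 305.0, 294.0], 0.56)]
clamp [([249.0, 186.0, 338.0, 234.0], 0.71)]
fork [([254.0, 184.0, 273.0, 208.0], 0.7)]
pad []
trigger []
tape [([245.0, 307.0, 268.0, 336.0], 0.58)]
pliers [([331.0, 188.0, 384.0, 213.0], 0.88)]
top 449.7420613152258 [0.28155329 0.26432666 1.33677644] [[0.02, -1.0, 0.0], [-0.98, -0.02, -0.18], [0.18, 0.0, -0.98]]
coil [([211.0, 209.0, 238.0, 235.0], 0.92), ([224.0, 251.0, 250.0, 277.0], 0.87), ([256.0, 203.0, 281.0, 225.0], 0.57)]
clamp [([294.0, 173.0, 335.0, 268.0], 0.72)]
fork [([305.0, 174.0, 333.0, 184.0], 0.52)]
pad [([309.0, 206.0, 324.0, 215.0], 0.43)]
trigger [([308.0, 229.0, 319.0, 238.0], 0.52)]
tape [([182.0, 256.0, 207.0, 275.0], 0.95), ([309.0, 208.0, 322.0, 214.0], 0.58)]
pliers [([372.0, 220.0, 390.0, 282.0], 0.59), ([310.0, 211.0, 322.0, 213.0], 0.31)]
[0.23310821 0.60679954 0.22261779] [5.72784253e-01 3.08886605e+00 2.14506347e-04] [[-0.934, 0.359, 0.0], [0.359, 0.934, 0.0], [-0.0, 0.0, -1.0]] 0.8
```

```bash
ls pics
```

```text
scene0.png
top0.png
```

View pics/top0.png

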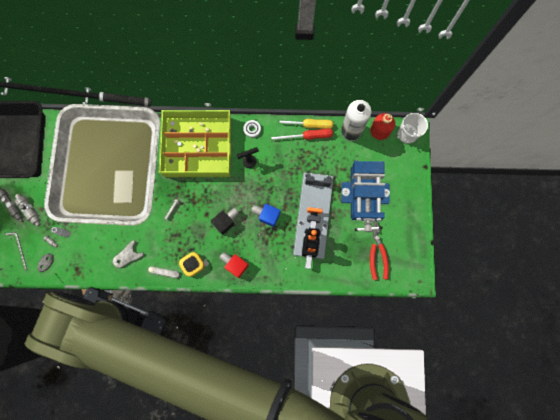

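View pics/scene0.png

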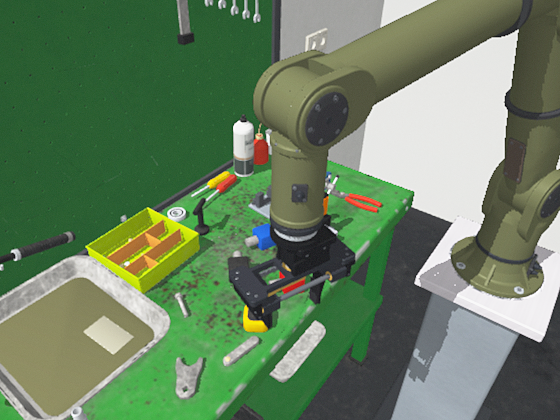

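Top picture: three coil-like objects: black (224,221), blue (269,216) and red (235,266). The black one with its grey stem towards (236,212) fits the description. The clamp runs from the fork at (318,180) to the grip at (312,250), with the pad at about (316,211). I'll confirm this in an enlarged crop.

```bash
python3 - <<'E'
import cv2
a=cv2.imread("pics/top0.png")[165:285,200:350]
cv2.imwrite("pics/crop1.png",cv2.resize(a,(750,600),interpolation=cv2.INTER_CUBIC))
E
```

```text
(no output)
```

View pics/crop1.png

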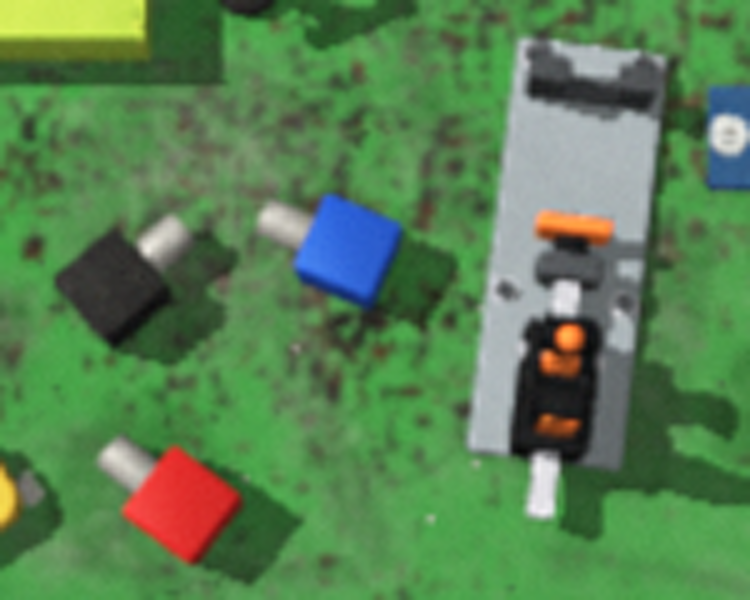

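The crop confirms it: the black block is centred at crop (112,288) with its stem pointing to (180,228). The clamp plate corners are at crop (518,40), (665,55), (620,468) and (470,450), and the orange pad is at (574,225). Next I fit the poses.

```bash
python3 - <<'E'
from h import *
from scipy.optimize import least_squares
im=vision.get_image("top")
f=lambda p:(np.array(p)+.5)/5-.5+np.array([200,165])
def fit(pts,uv,x0):
    def T(q,P):
        c,s=np.cos(q[2]),np.sin(q[2]);return (np.array(P)@np.diag([1,1,1]))@np.array([[c,s,0],[-s,c,0],[0,0,1]])+[q[0],q[1],0]
    r=least_squares(lambda q:np.ravel([px(im,p)-f(u) for p,u in zip(T(q,pts),uv)]),x0)
    print(r.x.round(4),np.degrees(r.x[2]).round(1),r.fun.round(2));return r.x
q=fit([(-.128,-.046,.01),(-.128,.046,.01),(.128,.046,.01),(.128,-.046,.01)],[(518,40),(665,55),(620,468),(470,450)],[.5,.1,3.1])
def loc(p):
    c,s=np.cos(q[2]),np.sin(q[2]);d=p[:2]-q[:2];return np.array([c*d[0]+s*d[1],-s*d[0]+c*d[1]])
for n,u,z in[("fork seat L",(530,95),.056),("fork seat R",(652,106),.056),("slotbed",(590,108),.019),("pad faceL",(538,213),.051),("padR",(612,218),.051),("rollertop",(560,352),.119),("levertop",(570,330),.134),("barend",(541,518),.04)]:
    print(n,(loc(at(im,*f(u),z))*1000).round(1))
c=fit([(-.01,-.025,.045),(-.01,.025,.045),(.04,.025,.045),(.04,-.025,.045),(-.04,0,.036)],[(112,230),(170,290),(115,346),(55,282),(182,222)],[.5,.3,-.7])
E
```

```text
[0.5369 0.1615 3.0426] 174.3 [-0.29 -0.73  0.28 -0.14  0.48  0.51 -0.48  0.29]
fork seat L [-80.  -35.2]
fork seat R [-82.2  36.5]
slotbed [-86.3   2.8]
pad faceL [-11.3 -22.5]
padR [-13.7  20.7]
rollertop [78.9 -4.8]
levertop [68.5 -1.6]
barend [164.   -0.4]
[0.5128 0.4192 2.3802] 136.4 [ 0.46 -0.62  0.72 -0.73 -0.67  0.08 -0.53  0.86  0.03  0.41]
```

Emit:
jog_arm(
  increments=[
    {"tx":-36,"ty":-8,"tz":8,"wz":0.08},
    {"tx":-72,"ty":-16,"tz":16,"wz":0.16},
    {"tx":-108,"ty":-24,"tz":24,"wz":0.24},
    {"tx":-144,"ty":-32,"tz":32,"wz":0.32},
    {"tx":-180,"ty":-40,"tz":40,"wz":0.394},
  ],
)

```text
validation failed for argument at $.in...
```

```bash
cat >> h.py <<'E'
def go(p,ang,s=None):
    "increments from present pose to TCP p with tool y at angle ang (deg, mod 180), tool down"
    s=s or ctrl.get_state();R0=R.from_rotvec(s["tool_rot"]);a=np.radians(ang)
    best=None
    for k in(0,np.pi):
        y=np.array([np.cos(a+k),np.sin(a+k),0]);z=np.array([0,0,-1.]);Rt=R.from_matrix(np.c_[np.cross(y,z),y,z])
        w=(R0.inv()*Rt).as_rotvec()
        if best is None or np.linalg.norm(w)<np.linalg.norm(best):best=w
    t=R0.inv().apply(np.array(p)-s["position"])*1000
    print("t",t.round(1),"w",best.round(3),"F",np.round(s["ft_force"],1),"gw",round(s["grip_width"],3),"gf",round(s["grip_force"],1),"time",s["time"])
Q=np.array([.5369,.1615,np.radians(174.3)])
def cl(x,y,z,q=Q):
    c,s=np.cos(q[2]),np.sin(q[2]);return np.array([q[0]+c*x-s*y,q[1]+s*x+c*y,z])
E
python3 -c "
from h import *
go([.502,.4295,.12],46.4)"
```

```text
t [-314.6  -69.1  102.6] w [0.    0.    0.394] F [-0.   0.7  0.3] gw 0.999 gf 0.0 time 0.85
```

Emit:
jog_arm(
  increments=[
    {"tx":-36,"ty":-8,"tz":8,"wx":0,"wy":0,"wz":0.08,"gripper":1},
    {"tx":-72,"ty":-16,"tz":16,"wx":0,"wy":0,"wz":0.16,"gripper":1},
    {"tx":-108,"ty":-24,"tz":24,"wx":0,"wy":0,"wz":0.24,"gripper":1},
    {"tx":-144,"ty":-32,"tz":32,"wx":0,"wy":0,"wz":0.32,"gripper":1},
    {"tx":-180,"ty":-40,"tz":40,"wx":0,"wy":0,"wz":0.394,"gripper":1},
  ],
  grip_force=15,
)

```text
time: 1.27
position: [0.3881, 0.5038, 0.1825]
tool_rot: [1.172, 2.915, 0.001]
ft_force: [0.7, 0.4, 0.0]
grip_width: 1.001
grip_force: 0.0
```

```bash
python3 - <<'E'
from h import *
go([.502,.4295,.12],46.4)
im=vision.get_image("scene")
cv2.imwrite("pics/s1.png",im["color"])
print([(np.round(b["bbox"]).tolist(),round(b["conf"],2)) for b in vision.spot_in("scene","coil")])
for p in[(.502,.4295,.045),(.537,.1615,.01)]:print(px(im,p))
for x,y in((-.128,-.046),(-.128,.046),(.128,-.046),(.128,.046)):print(px(im,cl(x,y,.01)))
E
```

```text
t [-133.6   25.1   62.5] w [ 0.001 -0.    -0.003] F [0.7 0.4 0. ] gw 1.001 gf 0.0 time 1.2667
[([247.0, 227.0, 277.0, 251.0], 0.89), ([227.0, 250.0, 250.0, 283.0], 0.86), ([306.0, 192.0, 320.0, 216.0], 0.62), ([268.0, 268.0, 304.0, 300.0], 0.61)]
[239.54138543 262.39763896]
[290.06333371 215.69056784]
[247.84380628 204.5432714 ]
[268.66220936 191.98789496]
[314.89498072 243.15331037]
[335.0663498  227.58402906]
```

View pics/s1.png

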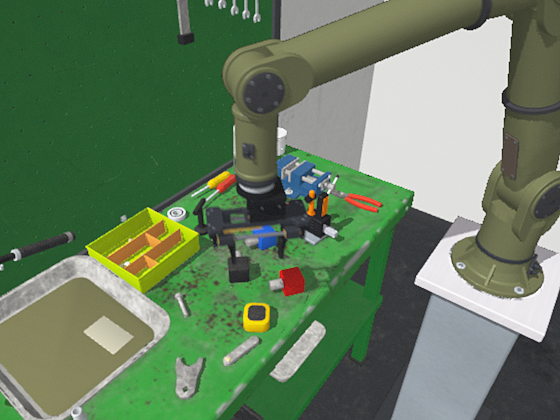

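The scene view shows the black coil's top at about (239,262), matching the projected (239.5,262.4). Going over it.

Emit:
jog_arm(
  increments=[
    {"tx":-36,"ty":7,"tz":14,"wx":0,"wy":0,"wz":0,"gripper":1},
    {"tx":-72,"ty":13,"tz":28,"wx":0,"wy":0,"wz":0,"gripper":1},
    {"tx":-106,"ty":20,"tz":44,"wx":0,"wy":0,"wz":0,"gripper":1},
    {"tx":-133.6,"ty":25,"tz":62,"wx":0,"wy":0,"wz":0,"gripper":1},
    {"tx":-133.6,"ty":25,"tz":90,"wx":0,"wy":0,"wz":0,"gripper":1},
  ],
)

```text
time: 1.78
position: [0.5096, 0.4252, 0.0944]
tool_rot: [1.177, 2.904, 0.004]
ft_force: [1.8, -0.7, -0.1]
grip_width: 1.0
grip_force: 0.0
```

Emit:
jog_arm(
  increments=[
    {"tx":0,"ty":0,"tz":25,"wx":0,"wy":0,"wz":0,"gripper":1},
    {"tx":0,"ty":0,"tz":50,"wx":0,"wy":0,"wz":0,"gripper":1},
    {"tx":0,"ty":0,"tz":70,"wx":0,"wy":0,"wz":0,"gripper":1},
    {"tx":0,"ty":0,"tz":82,"wx":0,"wy":0,"wz":0,"gripper":1},
    {"tx":0,"ty":0,"tz":84,"wx":0,"wy":0,"wz":0,"gripper":1},
  ],
)

```text
time: 2.2
position: [0.4991, 0.4297, 0.0057]
tool_rot: [-1.165, -2.915, 0.007]
ft_force: [-1.0, 1.0, 0.2]
grip_width: 0.997
grip_force: 0.0
```

```bash
python3 - <<'E'
from h import *
go([.502,.4295,.008],46.4)
im=vision.get_image("scene")
cv2.imwrite("pics/s2.png",cv2.resize(im["color"][190:330,150:340],None,fx=4,fy=4,interpolation=cv2.INTER_CUBIC))
E
```

```text
t [-2.2  1.8 -2.3] w [-0.005 -0.     0.001] F [-1.   1.   0.2] gw 0.997 gf 0.0 time 2.2
```

View pics/s2.png

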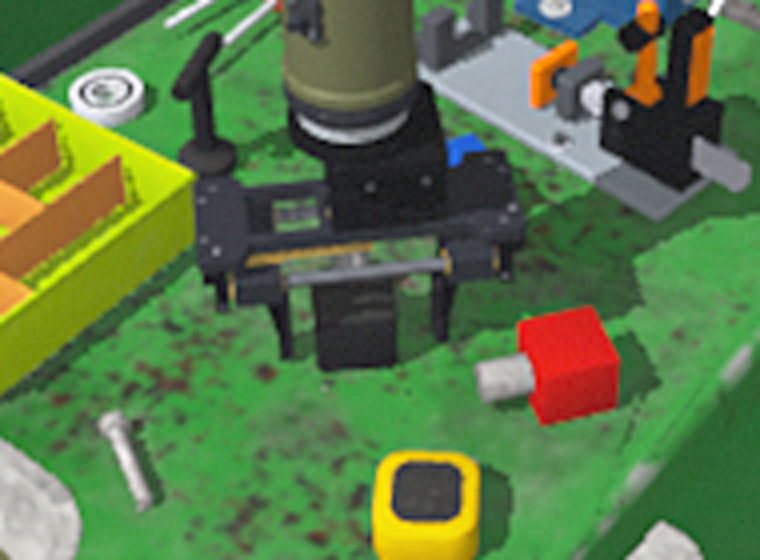

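The coil sits between the two fingers, at crop (355,320), with clearance on both sides. Closing the gripper.

Emit:
jog_arm(
  increments=[
    {"tx":-1,"ty":0,"tz":-1,"wx":0,"wy":0,"wz":0,"gripper":0.4},
    {"tx":-1,"ty":0,"tz":-1,"wx":0,"wy":0,"wz":0,"gripper":0.4},
    {"tx":-1,"ty":0,"tz":-1,"wx":0,"wy":0,"wz":0,"gripper":0.4},
    {"tx":-1,"ty":0,"tz":-1,"wx":0,"wy":0,"wz":0,"gripper":0.4},
    {"tx":-1,"ty":0,"tz":-1,"wx":0,"wy":0,"wz":0,"gripper":0.4},
  ],
  grip_force=20,
)

```text
time: 2.67
position: [0.502, 0.4306, 0.0106]
tool_rot: [1.166, 2.916, 0.002]
ft_force: [-0.2, 0.4, -0.3]
grip_width: 0.705
grip_force: 0.0
```

Emit:
jog_arm(
  increments=[
    {"tx":-1,"ty":0,"tz":0,"wx":0,"wy":0,"wz":0,"gripper":0.4},
    {"tx":0,"ty":0,"tz":-10,"wx":0,"wy":0,"wz":0,"gripper":0.4},
    {"tx":0,"ty":0,"tz":-40,"wx":0,"wy":0,"wz":0,"gripper":0.4},
    {"tx":0,"ty":0,"tz":-80,"wx":0,"wy":0,"wz":0,"gripper":0.4},
    {"tx":0,"ty":0,"tz":-115,"wx":0,"wy":0,"wz":0,"gripper":0.4},
  ],
)

```text
time: 3.08
position: [0.5008, 0.4295, 0.1257]
tool_rot: [-1.166, -2.916, 0.003]
ft_force: [1.1, 0.5, -2.0]
grip_width: 0.576
grip_force: 20.0
```

```bash
python3 -c "
from h import *
print(cl(-.052,0,.12));go(cl(-.052,0,.12),84.3)"
```

```text
[0.58864289 0.15633537 0.12      ]
t [-252.  -137.2    6. ] w [-0.002 -0.001 -0.661] F [ 1.1  0.5 -2. ] gw 0.576 gf 20.0 time 3.0833
```

Emit:
jog_arm(
  increments=[
    {"tx":-26,"ty":-15,"tz":0,"wx":0,"wy":0,"wz":-0.1,"gripper":0.4},
    {"tx":-60,"ty":-34,"tz":0,"wx":0,"wy":0,"wz":-0.2,"gripper":0.4},
    {"tx":-95,"ty":-52,"tz":0,"wx":0,"wy":0,"wz":-0.3,"gripper":0.4},
    {"tx":-130,"ty":-71,"tz":0,"wx":0,"wy":0,"wz":-0.4,"gripper":0.4},
    {"tx":-165,"ty":-90,"tz":0,"wx":0,"wy":0,"wz":-0.5,"gripper":0.4},
  ],
)

```text
time: 3.5
position: [0.5588, 0.2493, 0.1248]
tool_rot: [-0.4, -3.116, 0.001]
ft_force: [1.4, 0.5, -3.5]
grip_width: 0.574
grip_force: 20.0
```

```bash
python3 -c "
from h import *
go(cl(-.052,0,.12),84.3)"
```

```text
t [-52.4 -82.4   4.8] w [-0.    -0.    -0.156] F [ 1.4  0.5 -3.5] gw 0.574 gf 20.0 time 3.5
```

Emit:
jog_arm(
  increments=[
    {"tx":-18,"ty":-28,"tz":2,"wx":0,"wy":0,"wz":-0.06,"gripper":0.4},
    {"tx":-36,"ty":-56,"tz":4,"wx":0,"wy":0,"wz":-0.11,"gripper":0.4},
    {"tx":-53,"ty":-82.5,"tz":5,"wx":0,"wy":0,"wz":-0.157,"gripper":0.4},
    {"tx":-53,"ty":-82.5,"tz":5,"wx":0,"wy":0,"wz":-0.157,"gripper":0.4},
    {"tx":-53,"ty":-82.5,"tz":5,"wx":0,"wy":0,"wz":-0.157,"gripper":0.4},
  ],
)

```text
time: 3.92
position: [0.5893, 0.154, 0.1196]
tool_rot: [-0.173, -3.136, 0.002]
ft_force: [-1.2, 0.0, -4.1]
grip_width: 0.576
grip_force: 20.0
```

```bash
python3 - <<'E'
from h import *
go(cl(-.052,0,.12),84.3)
a=vision.get_image("top")["color"][150:280,230:380];b=vision.get_image("scene")["color"][140:260,190:360]
z=lambda i:cv2.resize(i,(400,int(400*i.shape[0]/i.shape[1])),interpolation=cv2.INTER_CUBIC)
a,b=z(a),z(b);h=min(len(a),len(b))
im=cv2.resize(np.hstack([a[:h],b[:h]]),None,fx=1,fy=1);cv2.imwrite("pics/m3.png",im);print(im.shape)
E
```

```text
t [ 0.9  2.2 -0.4] w [-0.001 -0.001 -0.01 ] F [-1.2  0.  -4.1] gw 0.576 gf 20.0 time 3.9167
(282, 800, 3)
```

View pics/m3.png

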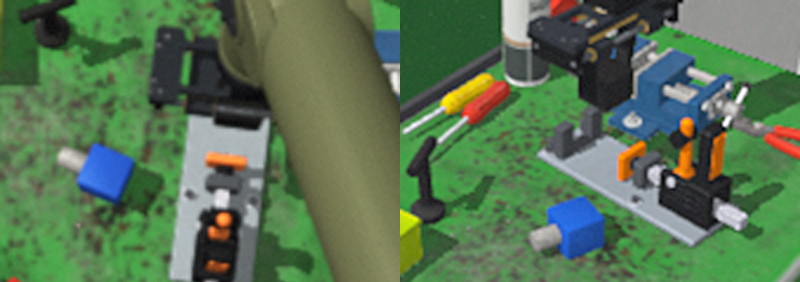

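The coil is held above the bed. In the scene half, the coil is at about (605,85) and the fork at about (578,130). I'll overlay the models to check alignment and the clearance to the blue vise.

```bash
python3 - <<'E'
from h import *
im=vision.get_image("scene");S=5;u0,v0=235,145
c=cv2.resize(im["color"][v0:v0+110,u0:u0+150],None,fx=S,fy=S,interpolation=cv2.INTER_CUBIC)
def pl(P,col):
    q=np.array([((px(im,p)-[u0,v0]+.5)*S) for p in P]).round().astype(int)
    cv2.polylines(c,[q],True,col,1)
pl([cl(x,y,.01) for x,y in((-.128,-.046),(-.128,.046),(.128,.046),(.128,-.046))],(0,0,255))
for x in(-.097,-.081):
    pl([cl(x,y,z) for y,z in((-.038,.01),(-.038,.056),(-.015,.056),(-.015,.019),(.015,.019),(.015,.056),(.038,.056),(.038,.01))],(0,255,255))
s=ctrl.get_state();p=s["position"];g=np.array([p[0],p[1],Q[2]]);print(g,s["tool_rot"])
for z in(p[2]-.005,p[2]+.04):pl([cl(x,y,z,g) for x,y in((-.025,-.025),(-.025,.025),(.025,.025),(.025,-.025))],(255,255,0))
cv2.imwrite("pics/o4.png",c)
t=cv2.imread("pics/top0.png")
import json
it=vision.get_image("top")
# vise: ray of top-left corner at candidate heights, its scene projection
for z in(0,.04,.06,.08):w=at(it,354,163,z);w2=at(it,342,192,z);print(z,w.round(3),px(im,w).round(),w2.round(3),px(im,w2).round())
E
```

```text
[0.58821365 0.15947348 3.04210889] [-1.60415349e-01 -3.13667798e+00 -1.42392494e-03]
0 [0.704 0.037 0.   ] [270. 181.] [0.611 0.074 0.   ] [287. 196.]
0.04 [0.691 0.044 0.04 ] [272. 173.] [0.601 0.08  0.04 ] [289. 187.]
0.06 [0.685 0.047 0.06 ] [273. 168.] [0.596 0.082 0.06 ] [290. 183.]
0.08 [0.679 0.05  0.08 ] [274. 164.] [0.591 0.085 0.08 ] [291. 178.]
```

View pics/o4.png

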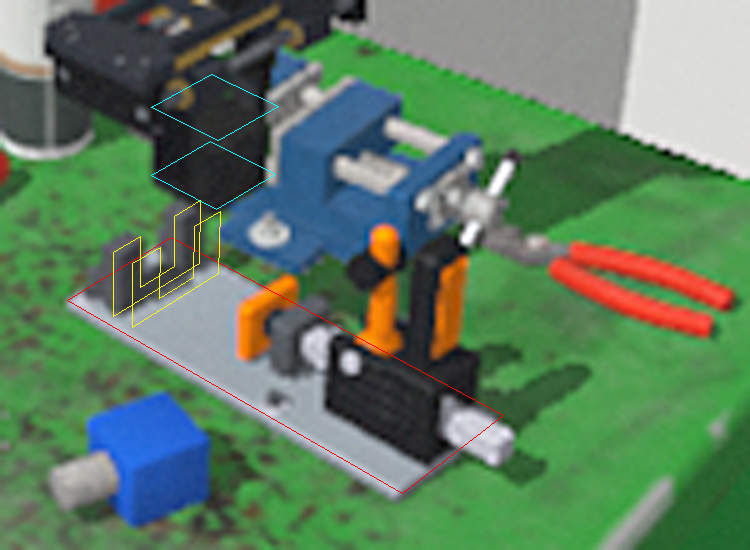

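The plate and coil overlays fit, and the vise is clear: its blocks are at y < 0.05 and the gripper end is at 0.061. The real fork sits left of the overlay, because the dark strip in the top view was the seat face seen obliquely. Refitting the fork position.

```bash
python3 - <<'E'
from h import *
it=vision.get_image("top");im=vision.get_image("scene")
def pan(im,col,u0,v0,w,h,S,xs):
    c=cv2.resize(col[v0:v0+h,u0:u0+w],None,fx=S,fy=S,interpolation=cv2.INTER_CUBIC)
    def pl(P,k):
        q=np.array([((px(im,p)-[u0,v0]+.5)*S) for p in P]).round().astype(int);cv2.polylines(c,[q],True,k,1)
    for x in (xs-.016,xs):pl([cl(x,y,z) for y,z in((-.038,.01),(-.038,.056),(-.015,.056),(-.015,.019),(.015,.019),(.015,.056),(.038,.056),(.038,.01))],(0,255,255))
    for x in(-.0125,):pl([cl(x,y,z) for y,z in((-.022,.013),(-.022,.051),(.022,.051),(.022,.013))],(255,0,255))
    return c
t0=cv2.imread("pics/top0.png")
A=[pan(it,t0,296,168,48,52,8,x) for x in(-.090,-.097)]
B=pan(im,im["color"],245,175,60,30,8,-.092)
B=cv2.copyMakeBorder(B,0,0,0,768-B.shape[1],0)
cv2.imwrite("pics/o5.png",np.vstack([np.hstack(A)[:340],B]))
E
```

```text
(no output)
```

View pics/o5.png

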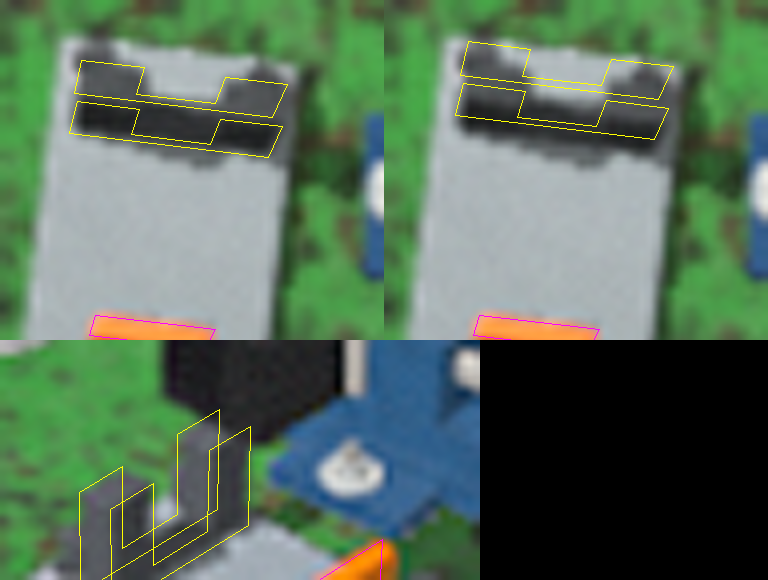

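A seat face at clamp x = -90 mm fits both views. The pad face is at -12.5, so the gap is 77 mm. I'll aim the block centre at x = -59.

```bash
python3 -c "
from h import *
go(cl(-.059,0,.07),84.3)"
```

```text
t [-7.6 -3.2 49.6] w [ 0.    -0.    -0.002] F [-0.1  0.4 -2.9] gw 0.58 gf 20.0 time 4.2167
```

Emit:
jog_arm(
  increments=[
    {"tx":-4,"ty":-1.6,"tz":12,"wx":0,"wy":0,"wz":0,"gripper":0.4},
    {"tx":-7.6,"ty":-3.2,"tz":25,"wx":0,"wy":0,"wz":0,"gripper":0.4},
    {"tx":-7.6,"ty":-3.2,"tz":37,"wx":0,"wy":0,"wz":0,"gripper":0.4},
    {"tx":-7.6,"ty":-3.2,"tz":45,"wx":0,"wy":0,"wz":0,"gripper":0.4},
    {"tx":-7.6,"ty":-3.2,"tz":48,"wx":0,"wy":0,"wz":0,"gripper":0.4},
  ],
)

```text
time: 4.63
position: [0.5943, 0.1533, 0.0684]
tool_rot: [-0.163, -3.133, 0.003]
ft_force: [-0.3, -0.3, -2.5]
grip_width: 0.575
grip_force: 20.0
```

```bash
python3 - <<'E'
from h import *
im=vision.get_image("scene");im=vision.get_image("scene");go(cl(-.059,0,.07),84.3)
S=8;u0,v0=240,150
c=cv2.resize(im["color"][v0:v0+70,u0:u0+95],None,fx=S,fy=S,interpolation=cv2.INTER_CUBIC)
def pl(P,k):
    q=np.array([((px(im,p)-[u0,v0]+.5)*S) for p in P]).round().astype(int);cv2.polylines(c,[q],True,k,1)
p=ctrl.get_state()["position"];g=np.array([p[0],p[1],Q[2]])
b=.011
for z in(p[2]-b,p[2]-b+.045):pl([cl(x,y,z,g) for x,y in((-.025,-.025),(-.025,.025),(.025,.025),(.025,-.025))],(255,255,0))
th=np.linspace(0,2*np.pi,24,endpoint=False)
for x in(-.055,-.025):pl([cl(x,.012*np.cos(t),p[2]-b+.024+.012*np.sin(t),g) for t in th],(255,0,255))
for y in(-.038,-.015,.015,.038):pl([cl(-.09,y,.056),cl(-.106,y,.056)],(0,255,255))
cv2.imwrite("pics/o6.png",c)
E
```

```text
t [-0.2  2.   0. ] w [-0.001 -0.002 -0.004] F [ 0.2  0.8 -2.3] gw 0.573 gf 20.0 time 4.7333
```

View pics/o6.png

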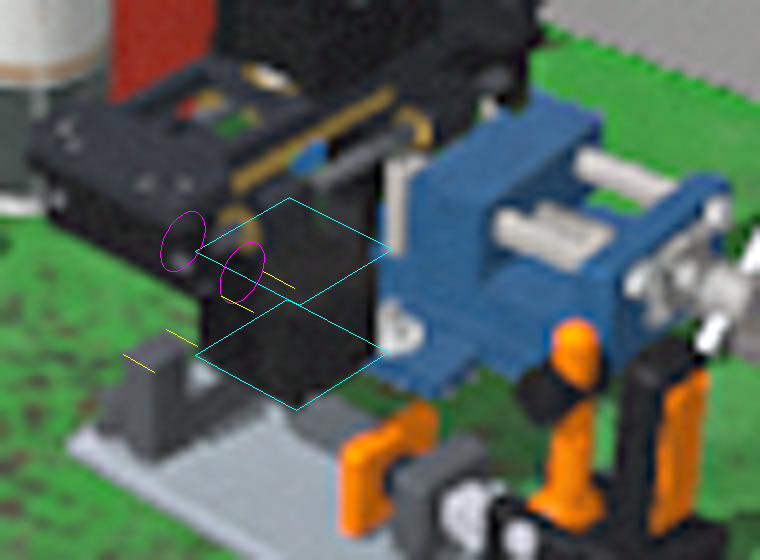

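The coil sits upright and level, with its bottom about 10 mm under the TCP at (298,405), and is roughly in line with the slot. I'll average the TCP readings to trim the lateral position.

```bash
cat >> h.py <<'E'
def avg(n=8):
    P=[];W=[];F=[]
    for _ in range(n):
        vision.get_image("top");s=ctrl.get_state();P.append(s["position"]);F.append(s["ft_force"]);W.append(R.from_rotvec(s["tool_rot"]))
    s["position"]=np.mean(P,0);s["ft_force"]=np.mean(F,0);s["tool_rot"]=R.concatenate(W).mean().as_rotvec()
    print("std",(np.std(P,0)*1000).round(2));return s
E
python3 -c "
from h import *
s=avg();go(cl(-.059,0,.024),84.3,s)"
```

```text
std [0.27 0.06 0.43]
t [ 1.1  1.5 48. ] w [ 0.     0.001 -0.004] F [-0.1  0.2 -3. ] gw 0.574 gf 20.0 time 5.1333
```

Emit:
jog_arm(
  increments=[
    {"tx":1,"ty":1.5,"tz":0,"wx":0,"wy":0,"wz":-0.004,"gripper":0.4},
    {"tx":1,"ty":1.5,"tz":8,"wx":0,"wy":0,"wz":-0.004,"gripper":0.4},
    {"tx":1,"ty":1.5,"tz":16,"wx":0,"wy":0,"wz":-0.004,"gripper":0.4},
    {"tx":1,"ty":1.5,"tz":24,"wx":0,"wy":0,"wz":-0.004,"gripper":0.4},
    {"tx":1,"ty":1.5,"tz":32,"wx":0,"wy":0,"wz":-0.004,"gripper":0.4},
  ],
)

```text
time: 5.55
position: [0.5948, 0.1553, 0.0382]
tool_rot: [-0.157, -3.137, 0.001]
ft_force: [0.4, 0.1, -2.5]
grip_width: 0.571
grip_force: 20.0
```

```bash
python3 -c "
from h import *
s=avg(4);go(cl(-.059,0,.021),84.3,s)"
```

```text
std [0.57 0.13 0.97]
t [-1.5  0.7 16.6] w [-0.001 -0.003 -0.   ] F [-0.  -0.3 -2.8] gw 0.568 gf 20.0 time 5.75
```

Emit:
jog_arm(
  increments=[
    {"tx":0,"ty":0.5,"tz":4,"wx":0,"wy":0,"wz":0,"gripper":0.4},
    {"tx":0,"ty":0.5,"tz":7,"wx":0,"wy":0,"wz":0,"gripper":0.4},
    {"tx":0,"ty":0.5,"tz":10,"wx":0,"wy":0,"wz":0,"gripper":0.4},
    {"tx":0,"ty":0.5,"tz":12,"wx":0,"wy":0,"wz":0,"gripper":0.4},
    {"tx":0,"ty":0.5,"tz":14,"wx":0,"wy":0,"wz":0,"gripper":0.4},
  ],
)

```text
time: 6.17
position: [0.5953, 0.156, 0.0253]
tool_rot: [-0.157, -3.138, -0.0]
ft_force: [-0.6, -0.7, -2.4]
grip_width: 0.57
grip_force: 20.0
```

```bash
python3 -c "
from h import *
s=avg(4);go(cl(-.059,0,.021),84.3,s)"
```

```text
std [0.02 0.03 0.06]
t [-0.2 -0.4  4.5] w [ 0.  0. -0.] F [-0.3 -0.3 -2.6] gw 0.572 gf 20.0 time 6.3667
```

Emit:
jog_arm(
  increments=[
    {"tx":0,"ty":0,"tz":0.7,"wx":0,"wy":0,"wz":0,"gripper":0.4},
    {"tx":0,"ty":0,"tz":1.4,"wx":0,"wy":0,"wz":0,"gripper":0.4},
    {"tx":0,"ty":0,"tz":2.1,"wx":0,"wy":0,"wz":0,"gripper":0.4},
    {"tx":0,"ty":0,"tz":2.8,"wx":0,"wy":0,"wz":0,"gripper":0.4},
    {"tx":0,"ty":0,"tz":3.5,"wx":0,"wy":0,"wz":0,"gripper":0.4},
  ],
)

```text
time: 6.78
position: [0.5956, 0.156, 0.0252]
tool_rot: [-0.157, -3.138, -0.001]
ft_force: [-8.4, -2.6, 20.2]
grip_width: 0.573
grip_force: 20.0
```

Emit:
jog_arm(
  increments=[
    {"tx":0,"ty":0,"tz":0.5,"wx":0,"wy":0,"wz":0,"gripper":0.4},
    {"tx":0,"ty":0,"tz":1,"wx":0,"wy":0,"wz":0,"gripper":0.4},
    {"tx":0,"ty":0,"tz":1.3,"wx":0,"wy":0,"wz":0,"gripper":0.4},
    {"tx":0,"ty":0,"tz":1.5,"wx":0,"wy":0,"wz":0,"gripper":0.4},
    {"tx":0,"ty":0,"tz":1.5,"wx":0,"wy":0,"wz":0,"gripper":0.4},
  ],
)

```text
time: 7.2
position: [0.5956, 0.156, 0.0252]
tool_rot: [-0.157, -3.138, -0.001]
ft_force: [-10.5, -3.0, 24.2]
grip_width: 0.577
grip_force: 20.0
```

```bash
python3 -c "
from h import *
s=avg(4);go(cl(-.059,0,.021),84.3,s)"
```

```text
std [0.01 0.01 0.01]
t [-0.  -0.4  4.2] w [ 0.001  0.    -0.   ] F [-11.1  -2.7  24. ] gw 0.572 gf 20.0 time 7.4
```

```bash
python3 -c "
from h import *
for _ in range(2):
    im=vision.get_image('scene');s=ctrl.get_state();print(np.round(s['ft_force'],1),np.round(s['torque'],2),s['position'])
cv2.imwrite('/tmp/n.png',im['color'])
g=cv2.cvtColor(im['color'],cv2.COLOR_BGR2GRAY)
p=s['position']
for y in(-.01,0,.01):
  print([int(g[tuple(px(im,cl(-.034,y,z)).round().astype(int)[::-1])]) for z in np.arange(.0,.04,.0025)])
for y in(-.01,.01):
  print([px(im,cl(-.034,y,z)).round(1).tolist() for z in(.01,.04)])
print(np.round(s['joint_torque'],1))
"
```

```text
[-11.   -2.5  23.3] [-0.81  2.49 -0.05] [0.59561151 0.15600086 0.02522414]
[-10.2  -2.6  24.8] [-0.83  2.49 -0.02] [0.59559427 0.15604791 0.02521507]
[173, 159, 159, 121, 96, 96, 73, 40, 40, 29, 37, 37, 41, 35, 32, 32]
[91, 98, 103, 103, 109, 82, 82, 34, 24, 24, 71, 58, 43, 43, 30, 36]
[147, 149, 149, 151, 151, 151, 146, 175, 175, 170, 122, 122, 60, 21, 21, 31]
[[279.1, 212.3], [279.4, 204.1]]
[[283.6, 209.4], [283.9, 201.2]]
[  0.1 -36.6   1.8 -23.5  -0.2  -4.    0. ]
```

```bash
python3 - <<'E'
from h import *
im=vision.get_image("scene")
S=10;u0,v0=245,172
c=cv2.resize(im["color"][v0:v0+55,u0:u0+75],None,fx=S,fy=S,interpolation=cv2.INTER_CUBIC)
def pl(P,k):
    q=np.array([((px(im,p)-[u0,v0]+.5)*S) for p in P]).round().astype(int);cv2.polylines(c,[q],True,k,1)
p=ctrl.get_state()["position"];g=np.array([p[0],p[1],Q[2]])
pl([cl(x,y,.01,g) for x,y in((-.025,-.025),(-.025,.025),(.025,.025),(.025,-.025))],(255,255,0))
pl([cl(x,y,.01) for x,y in((-.09,-.038),(-.09,.038))],(0,255,255))
cv2.imwrite("pics/o7.png",c)
E
```

```text
(no output)
```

View pics/o7.png

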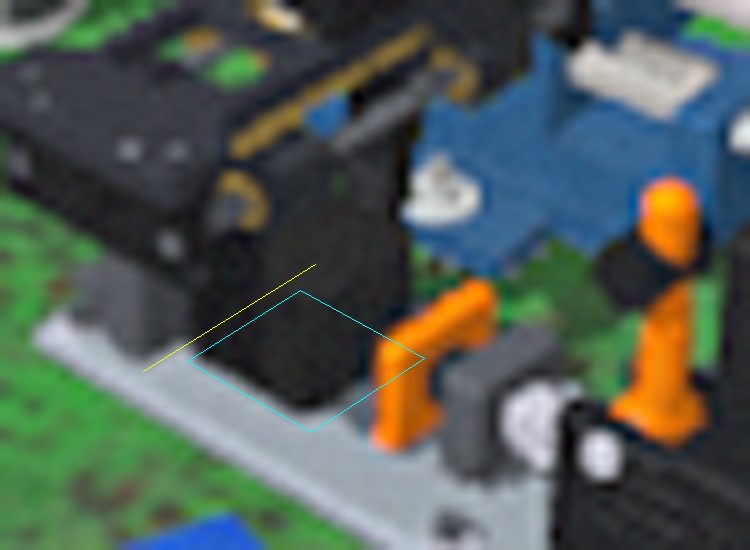

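The picture shows the block's near left bottom corner on the bed at (195,355). The pad-side corner at (305,407) is about 7 mm too high, so the coil is pitched stem-down in the grip and its stem is in the slot. If I take the load off and open the gripper, it should settle flat.

Emit:
jog_arm(
  increments=[
    {"tx":0,"ty":0,"tz":-2,"wx":0,"wy":0,"wz":0,"gripper":0.4},
    {"tx":0,"ty":0,"tz":-4,"wx":0,"wy":0,"wz":0,"gripper":0.4},
    {"tx":0,"ty":0,"tz":-4,"wx":0,"wy":0,"wz":0,"gripper":0.4},
    {"tx":0,"ty":0,"tz":-4,"wx":0,"wy":0,"wz":0,"gripper":0.4},
    {"tx":0,"ty":0,"tz":-4,"wx":0,"wy":0,"wz":0,"gripper":0.4},
  ],
  grip_force=8,
)

```text
time: 7.97
position: [0.5958, 0.1562, 0.0251]
tool_rot: [0.157, 3.137, 0.001]
ft_force: [-1.8, 0.1, 5.3]
grip_width: 0.577
grip_force: 8.0
```

Emit:
jog_arm(
  increments=[
    {"tx":0,"ty":0,"tz":-4,"wx":0,"wy":0,"wz":0,"gripper":0.6},
    {"tx":0,"ty":0,"tz":-4,"wx":0,"wy":0,"wz":0,"gripper":0.62},
    {"tx":0,"ty":0,"tz":-4,"wx":0,"wy":0,"wz":0,"gripper":0.64},
    {"tx":0,"ty":0,"tz":-4,"wx":0,"wy":0,"wz":0,"gripper":0.68},
    {"tx":0,"ty":0,"tz":-4,"wx":0,"wy":0,"wz":0,"gripper":0.7},
  ],
)

```text
time: 8.38
position: [0.5952, 0.1559, 0.0282]
tool_rot: [-0.157, -3.137, 0.0]
ft_force: [0.4, 0.1, 0.2]
grip_width: 0.679
grip_force: 0.0
```

```bash
python3 - <<'E'
from h import *
s=avg(2);go(cl(-.059,0,.012),84.3,s)
im=vision.get_image("scene");g=cv2.cvtColor(im['color'],cv2.COLOR_BGR2GRAY)
cv2.imwrite("/tmp/n2.png",im["color"])
# gray profile along pixel columns through coil +x bottom corner and face
for u in range(266,290,3):
    print(u,[int(g[v,u]) for v in range(196,222)])
print(px(im,cl(-.034,-.025,.01)),px(im,cl(-.034,.025,.01)),px(im,cl(-.084,-.025,.01)))
E
```

```text
std [0.   0.01 0.01]
t [-0.4 -0.3 16.3] w [-0. -0. -0.] F [0.3 0.3 0.1] gw 0.695 gf 0.0 time 8.4833
266 [31, 27, 33, 32, 32, 31, 25, 27, 32, 34, 32, 31, 83, 154, 180, 172, 168, 165, 179, 188, 164, 124, 98, 115, 102, 98]
269 [26, 31, 30, 29, 32, 33, 28, 29, 32, 27, 34, 33, 30, 23, 110, 167, 172, 171, 170, 169, 185, 188, 154, 132, 115, 116]
272 [42, 44, 45, 44, 44, 36, 41, 36, 34, 38, 42, 44, 44, 42, 39, 45, 107, 158, 173, 166, 163, 171, 187, 181, 148, 110]
275 [43, 45, 45, 43, 49, 47, 41, 37, 35, 36, 38, 34, 38, 36, 33, 39, 23, 110, 173, 170, 168, 169, 167, 177, 190, 168]
278 [48, 43, 43, 43, 50, 41, 32, 34, 37, 37, 38, 36, 31, 36, 22, 51, 87, 139, 174, 166, 166, 166, 170, 166, 166, 180]
281 [41, 47, 46, 37, 36, 35, 37, 36, 34, 34, 31, 24, 17, 33, 82, 108, 102, 96, 114, 152, 168, 167, 167, 163, 167, 166]
284 [45, 42, 38, 33, 36, 37, 30, 25, 64, 96, 163, 176, 148, 150, 150, 148, 147, 144, 139, 138, 134, 146, 171, 167, 167, 165]
287 [97, 102, 74, 72, 79, 62, 82, 109, 144, 160, 120, 101, 95, 89, 89, 88, 99, 105, 110, 105, 117, 158, 173, 168, 170, 167]
[275.69617076 214.58538888] [286.92212523 207.22155006] [263.27306489 207.55116224]
```

The bottom edges now lie on the bed line: the slope matches and the height is within about 1 px. The coil is seated flat. Next I open fully and rise.

Emit:
jog_arm(
  increments=[
    {"tx":0,"ty":0,"tz":0,"wx":0,"wy":0,"wz":0,"gripper":0.85},
    {"tx":0,"ty":0,"tz":0,"wx":0,"wy":0,"wz":0,"gripper":0.85},
    {"tx":0,"ty":0,"tz":0,"wx":0,"wy":0,"wz":0,"gripper":0.85},
    {"tx":0,"ty":0,"tz":-8,"wx":0,"wy":0,"wz":0,"gripper":1},
    {"tx":0,"ty":0,"tz":-20,"wx":0,"wy":0,"wz":0,"gripper":1},
  ],
)

```text
time: 8.95
position: [0.5943, 0.1557, 0.0481]
tool_rot: [-0.156, -3.135, 0.001]
ft_force: [-0.4, -0.7, 0.2]
grip_width: 0.923
grip_force: 0.0
```

Emit:
jog_arm(
  increments=[
    {"tx":0,"ty":0,"tz":-30,"wx":0,"wy":0,"wz":0,"gripper":1},
    {"tx":0,"ty":0,"tz":-60,"wx":0,"wy":0,"wz":0,"gripper":1},
    {"tx":0,"ty":0,"tz":-90,"wx":0,"wy":0,"wz":0,"gripper":1},
    {"tx":0,"ty":0,"tz":-120,"wx":0,"wy":0,"wz":0,"gripper":1},
    {"tx":0,"ty":0,"tz":-125,"wx":0,"wy":0,"wz":0,"gripper":1},
  ],
)

```text
time: 9.37
position: [0.5988, 0.1568, 0.1816]
tool_rot: [0.157, 3.127, 0.007]
ft_force: [1.7, -0.2, 0.5]
grip_width: 0.999
grip_force: 0.0
```

```bash
python3 -c "
from h import *
s=avg(2);go(cl(.0875,0,.17),174.3,s);print(np.round(s['joint_positions'],2));print([b for b in vision.spot_in('top','coil')])"
```

```text
std [0.65 0.16 1.43]
t [148.6  -1.2   7.6] w [0.009 0.003 1.57 ] F [-0.  -0.2 -0.1] gw 0.996 gf 0.0 time 9.4667
[-0.44  0.27  0.17  1.61 -0.05  1.26  1.21]
[{'bbox': [223.6, 250.4, 249.5, 277.8], 'conf': 0.94}, {'bbox': [252.2, 205.9, 280.0, 224.9], 'conf': 0.61}, {'bbox': [306.5, 184.4, 323.0, 203.1], 'conf': 0.53}]
```

Emit:
jog_arm(
  increments=[
    {"tx":30,"ty":0,"tz":0,"wx":0,"wy":0,"wz":0.12,"gripper":1},
    {"tx":60,"ty":0,"tz":0,"wx":0,"wy":0,"wz":0.24,"gripper":1},
    {"tx":90,"ty":0,"tz":2,"wx":0,"wy":0,"wz":0.36,"gripper":1},
    {"tx":120,"ty":-1,"tz":4,"wx":0,"wy":0,"wz":0.48,"gripper":1},
    {"tx":148.6,"ty":-1.2,"tz":7,"wx":0,"wy":0,"wz":0.6,"gripper":1},
  ],
)

```text
time: 9.93
position: [0.4448, 0.1691, 0.1648]
tool_rot: [-1.085, -2.946, 0.004]
ft_force: [0.8, 0.3, 0.5]
grip_width: 0.999
grip_force: 0.0
```

Emit:
jog_arm(
  increments=[
    {"tx":0,"ty":0,"tz":0,"wx":0,"wy":0,"wz":0.12,"gripper":1},
    {"tx":0,"ty":0,"tz":0,"wx":0,"wy":0,"wz":0.24,"gripper":1},
    {"tx":0,"ty":0,"tz":0,"wx":0,"wy":0,"wz":0.36,"gripper":1},
    {"tx":0,"ty":0,"tz":0,"wx":0,"wy":0,"wz":0.48,"gripper":1},
    {"tx":0,"ty":0,"tz":0,"wx":0,"wy":0,"wz":0.6,"gripper":1},
  ],
)

```text
time: 10.35
position: [0.4462, 0.1691, 0.165]
tool_rot: [-1.907, -2.495, 0.004]
ft_force: [0.2, 0.3, -0.5]
grip_width: 0.998
grip_force: 0.0
```

Emit:
jog_arm(
  increments=[
    {"tx":0,"ty":0,"tz":0,"wx":0,"wy":0,"wz":0.12,"gripper":1},
    {"tx":0,"ty":0,"tz":0,"wx":0,"wy":0,"wz":0.24,"gripper":1},
    {"tx":0,"ty":0,"tz":0,"wx":0,"wy":0,"wz":0.37,"gripper":1},
    {"tx":0,"ty":0,"tz":0,"wx":0,"wy":0,"wz":0.37,"gripper":1},
    {"tx":0,"ty":0,"tz":0,"wx":0,"wy":0,"wz":0.37,"gripper":1},
  ],
)

```text
time: 10.77
position: [0.4465, 0.1692, 0.1654]
tool_rot: [-2.325, -2.112, 0.004]
ft_force: [0.2, 0.6, -0.0]
grip_width: 1.002
grip_force: 0.0
```

```bash
python3 - <<'E'
from h import *
s=avg(4);go(cl(.0875,0,.17),174.3,s);print(np.round(s['joint_positions'],2),s["position"])
im=vision.get_image("scene");cv2.imwrite("/tmp/n3.png",im["color"])
# orange pixels of trigger in scene (top tip), grip
hsv=cv2.cvtColor(im["color"],cv2.COLOR_BGR2HSV);m=cv2.inRange(hsv,(5,180,150),(18,255,255))
n,l,st,ce=cv2.connectedComponentsWithStats(m)
print([(st[i].tolist(),ce[i].round(1).tolist()) for i in range(1,n) if st[i,4]>6 and 270<ce[i][0]<350])
print("expect lever top centre",px(im,cl(.068,0,.134)),"grip back mid",px(im,cl(.118,0,.108)),"roller front",px(im,cl(.057,0,.108)),"pivot",px(im,cl(.072,0,.055)),"gripper tip",px(im,s["position"]))
E
```

```text
std [0.17 0.07 0.23]
t [ 1.1  2.8 -4.1] w [-0.001  0.001  0.003] F [ 0.4  0.2 -0.2] gw 1.005 gf 0.0 time 10.9667
[-0.56 -0.01  0.15  1.94  0.    1.21 -0.52] [0.44695256 0.16940645 0.16594398]
[([309, 191, 6, 7, 24], [311.6, 194.5]), ([322, 196, 6, 20, 81], [324.4, 205.7]), ([282, 200, 12, 17, 89], [286.9, 207.3]), ([306, 201, 9, 15, 77], [310.7, 208.9])]
expect lever top centre [311.1591344  189.64156178] grip back mid [325.30539255 205.12876601] roller front [307.36079844 195.96827951] pivot [310.41003391 213.77167855] gripper tip [318.9235651  182.67410809]
```

Emit:
jog_arm(
  increments=[
    {"tx":1,"ty":2.8,"tz":5,"wx":0,"wy":0,"wz":0.003,"gripper":1},
    {"tx":1,"ty":2.8,"tz":25,"wx":0,"wy":0,"wz":0.003,"gripper":1},
    {"tx":1,"ty":2.8,"tz":45,"wx":0,"wy":0,"wz":0.003,"gripper":1},
    {"tx":1,"ty":2.8,"tz":65,"wx":0,"wy":0,"wz":0.003,"gripper":1},
    {"tx":1,"ty":2.8,"tz":77,"wx":0,"wy":0,"wz":0.003,"gripper":1},
  ],
)

```text
time: 11.43
position: [0.4493, 0.1698, 0.0873]
tool_rot: [-2.331, -2.106, 0.004]
ft_force: [-0.6, -0.1, 0.1]
grip_width: 0.997
grip_force: 0.0
```

```bash
python3 - <<'E'
from h import *
s=avg(6);go(cl(.0875,0,.089),174.3,s)
E
```

```text
std [1.19 0.55 1.83]
t [ 0.2  0.  -0.4] w [-0.001  0.001 -0.002] F [-0.2  0.   0.2] gw 1.001 gf 0.0 time 11.7333
```

Emit:
jog_arm(
  increments=[
    {"tx":0,"ty":0,"tz":0,"wx":0,"wy":0,"wz":0,"gripper":0.72},
    {"tx":0,"ty":0,"tz":0,"wx":0,"wy":0,"wz":0,"gripper":0.72},
    {"tx":0,"ty":0,"tz":0,"wx":0,"wy":0,"wz":0,"gripper":0.72},
    {"tx":0,"ty":0,"tz":0,"wx":0,"wy":0,"wz":0,"gripper":0.72},
    {"tx":0,"ty":0,"tz":0,"wx":0,"wy":0,"wz":0,"gripper":0.72},
  ],
  grip_force=12,
)

```text
time: 12.15
position: [0.4504, 0.1704, 0.0898]
tool_rot: [2.332, 2.105, 0.001]
ft_force: [0.5, 0.7, -0.6]
grip_width: 0.753
grip_force: 0.0
```

Emit:
jog_arm(
  increments=[
    {"tx":0,"ty":-1,"tz":0,"wx":0,"wy":0,"wz":0,"gripper":0.68},
    {"tx":0,"ty":-3,"tz":0,"wx":0,"wy":0,"wz":0,"gripper":0.63},
    {"tx":0,"ty":-5,"tz":0,"wx":0,"wy":0,"wz":0,"gripper":0.58},
    {"tx":0,"ty":-7,"tz":0,"wx":0,"wy":0,"wz":0,"gripper":0.53},
    {"tx":0,"ty":-8.5,"tz":0,"wx":0,"wy":0,"wz":0,"gripper":0.48},
  ],
)

```text
time: 12.57
position: [0.4425, 0.1713, 0.0904]
tool_rot: [2.331, 2.105, 0.003]
ft_force: [3.7, -0.7, 5.0]
grip_width: 0.533
grip_force: 4.4
```

Emit:
jog_arm(
  increments=[
    {"tx":0,"ty":0,"tz":0,"wx":0,"wy":0,"wz":0,"gripper":0.46},
    {"tx":0,"ty":0,"tz":0,"wx":0,"wy":0,"wz":0,"gripper":0.46},
    {"tx":0,"ty":0,"tz":0,"wx":0,"wy":0,"wz":0,"gripper":0.46},
    {"tx":0,"ty":0,"tz":0,"wx":0,"wy":0,"wz":0,"gripper":0.46},
    {"tx":0,"ty":0,"tz":0,"wx":0,"wy":0,"wz":0,"gripper":0.46},
  ],
)

```text
time: 12.98
position: [0.4413, 0.1714, 0.0903]
tool_rot: [-2.331, -2.105, 0.001]
ft_force: [-1.8, -1.9, 7.1]
grip_width: 0.503
grip_force: 12.0
```

```bash
cat > j.py <<'E'
from h import *
def orange():
    im=vision.get_image("scene");m=cv2.inRange(cv2.cvtColor(im["color"],cv2.COLOR_BGR2HSV),(5,180,150),(18,255,255))
    n,l,st,ce=cv2.connectedComponentsWithStats(m)
    print([(st[i].tolist(),ce[i].round(1).tolist()) for i in range(1,n) if st[i,4]>6 and 250<ce[i][0]<350])
s=avg(3);go(cl(.096,0,.089),174.3,s);orange()
E
python3 j.py
```

```text
std [0.   0.01 0.  ]
t [-0.3  0.2  1.3] w [-0.001 -0.    -0.002] F [-2.  -1.5  7.8] gw 0.504 gf 12.0 time 13.1333
[([315, 195, 4, 5, 12], [316.2, 197.1]), ([280, 199, 12, 16, 93], [284.8, 206.0]), ([306, 206, 11, 10, 58], [311.4, 210.6])]
```

Full squeeze worked: the width reached 44 mm and the pad advanced about 8 mm. Releasing and repeating.

Emit:
jog_arm(
  increments=[
    {"tx":0,"ty":2,"tz":0,"wx":0,"wy":0,"wz":0,"gripper":0.56},
    {"tx":0,"ty":4,"tz":0,"wx":0,"wy":0,"wz":0,"gripper":0.63},
    {"tx":0,"ty":6.5,"tz":0,"wx":0,"wy":0,"wz":0,"gripper":0.7},
    {"tx":0,"ty":8.5,"tz":0,"wx":0,"wy":0,"wz":0,"gripper":0.76},
    {"tx":0,"ty":8.5,"tz":0,"wx":0,"wy":0,"wz":0,"gripper":0.76},
  ],
)

```text
time: 13.6
position: [0.45, 0.1702, 0.089]
tool_rot: [-2.331, -2.105, 0.002]
ft_force: [0.8, -0.2, -0.8]
grip_width: 0.729
grip_force: 0.0
```

Emit:
jog_arm(
  increments=[
    {"tx":0,"ty":0,"tz":0,"wx":0,"wy":0,"wz":0,"gripper":0.76},
    {"tx":0,"ty":0,"tz":0,"wx":0,"wy":0,"wz":0,"gripper":0.76},
    {"tx":0,"ty":0,"tz":0,"wx":0,"wy":0,"wz":0,"gripper":0.76},
    {"tx":0,"ty":0,"tz":0,"wx":0,"wy":0,"wz":0,"gripper":0.73},
    {"tx":0,"ty":0,"tz":0,"wx":0,"wy":0,"wz":0,"gripper":0.73},
  ],
)

```text
time: 14.02
position: [0.4502, 0.1703, 0.0895]
tool_rot: [-2.332, -2.105, 0.0]
ft_force: [0.0, 0.0, -0.4]
grip_width: 0.738
grip_force: 0.0
```

Emit:
jog_arm(
  increments=[
    {"tx":0,"ty":-1,"tz":0,"wx":0,"wy":0,"wz":0,"gripper":0.68},
    {"tx":0,"ty":-3,"tz":0,"wx":0,"wy":0,"wz":0,"gripper":0.63},
    {"tx":0,"ty":-5,"tz":0,"wx":0,"wy":0,"wz":0,"gripper":0.58},
    {"tx":0,"ty":-7,"tz":0,"wx":0,"wy":0,"wz":0,"gripper":0.53},
    {"tx":0,"ty":-8.5,"tz":0,"wx":0,"wy":0,"wz":0,"gripper":0.48},
  ],
)

```text
time: 14.43
position: [0.4425, 0.1713, 0.0904]
tool_rot: [2.331, 2.105, 0.003]
ft_force: [3.2, -1.0, 5.4]
grip_width: 0.531
grip_force: 4.4
```

Emit:
jog_arm(
  increments=[
    {"tx":0,"ty":0,"tz":0,"wx":0,"wy":0,"wz":0,"gripper":0.46},
    {"tx":0,"ty":0,"tz":0,"wx":0,"wy":0,"wz":0,"gripper":0.46},
    {"tx":0,"ty":0,"tz":0,"wx":0,"wy":0,"wz":0,"gripper":0.46},
    {"tx":0,"ty":0,"tz":0,"wx":0,"wy":0,"wz":0,"gripper":0.46},
    {"tx":0,"ty":0,"tz":0,"wx":0,"wy":0,"wz":0,"gripper":0.46},
  ],
)

```text
time: 14.85
position: [0.4413, 0.1714, 0.0904]
tool_rot: [-2.331, -2.105, 0.001]
ft_force: [-1.6, -1.5, 8.0]
grip_width: 0.501
grip_force: 12.0
```

```bash
python3 j.py
```

```text
std [0.   0.01 0.01]
t [-0.3  0.1  1.3] w [-0.001 -0.    -0.002] F [-1.8 -1.6  7.9] gw 0.501 gf 12.0 time 15.0
[([315, 195, 4, 5, 12], [316.2, 197.1]), ([278, 198, 12, 16, 93], [282.5, 205.0]), ([306, 206, 11, 10, 59], [311.5, 210.7])]
```

Emit:
jog_arm(
  increments=[
    {"tx":0,"ty":2,"tz":0,"wx":0,"wy":0,"wz":0,"gripper":0.56},
    {"tx":0,"ty":4,"tz":0,"wx":0,"wy":0,"wz":0,"gripper":0.63},
    {"tx":0,"ty":6.5,"tz":0,"wx":0,"wy":0,"wz":0,"gripper":0.7},
    {"tx":0,"ty":8.5,"tz":0,"wx":0,"wy":0,"wz":0,"gripper":0.76},
    {"tx":0,"ty":8.5,"tz":0,"wx":0,"wy":0,"wz":0,"gripper":0.76},
  ],
)

```text
time: 15.47
position: [0.45, 0.1702, 0.089]
tool_rot: [-2.331, -2.105, 0.001]
ft_force: [0.6, -0.0, 0.1]
grip_width: 0.728
grip_force: 0.0
```

Emit:
jog_arm(
  increments=[
    {"tx":0,"ty":0,"tz":0,"wx":0,"wy":0,"wz":0,"gripper":0.76},
    {"tx":0,"ty":0,"tz":0,"wx":0,"wy":0,"wz":0,"gripper":0.76},
    {"tx":0,"ty":0,"tz":0,"wx":0,"wy":0,"wz":0,"gripper":0.76},
    {"tx":0,"ty":0,"tz":0,"wx":0,"wy":0,"wz":0,"gripper":0.73},
    {"tx":0,"ty":0,"tz":0,"wx":0,"wy":0,"wz":0,"gripper":0.73},
  ],
)

```text
time: 15.88
position: [0.4502, 0.1703, 0.0895]
tool_rot: [-2.332, -2.105, -0.0]
ft_force: [0.3, 0.6, -0.3]
grip_width: 0.737
grip_force: 0.0
```

Emit:
jog_arm(
  increments=[
    {"tx":0,"ty":-1,"tz":0,"wx":0,"wy":0,"wz":0,"gripper":0.68},
    {"tx":0,"ty":-3,"tz":0,"wx":0,"wy":0,"wz":0,"gripper":0.63},
    {"tx":0,"ty":-5,"tz":0,"wx":0,"wy":0,"wz":0,"gripper":0.58},
    {"tx":0,"ty":-7,"tz":0,"wx":0,"wy":0,"wz":0,"gripper":0.53},
    {"tx":0,"ty":-8.5,"tz":0,"wx":0,"wy":0,"wz":0,"gripper":0.48},
  ],
)

```text
time: 16.3
position: [0.4425, 0.1713, 0.0904]
tool_rot: [2.331, 2.105, 0.003]
ft_force: [2.8, -1.1, 4.0]
grip_width: 0.532
grip_force: 5.8
```

Emit:
jog_arm(
  increments=[
    {"tx":0,"ty":0,"tz":0,"wx":0,"wy":0,"wz":0,"gripper":0.46},
    {"tx":0,"ty":0,"tz":0,"wx":0,"wy":0,"wz":0,"gripper":0.46},
    {"tx":0,"ty":0,"tz":0,"wx":0,"wy":0,"wz":0,"gripper":0.46},
    {"tx":0,"ty":0,"tz":0,"wx":0,"wy":0,"wz":0,"gripper":0.46},
    {"tx":0,"ty":0,"tz":0,"wx":0,"wy":0,"wz":0,"gripper":0.46},
  ],
)

```text
time: 16.72
position: [0.4413, 0.1714, 0.0904]
tool_rot: [-2.331, -2.105, 0.001]
ft_force: [-1.1, -0.9, 7.4]
grip_width: 0.504
grip_force: 12.0
```

```bash
python3 j.py
```

```text
std [0.   0.01 0.  ]
t [-0.3  0.2  1.3] w [-0.001 -0.    -0.002] F [-1.5 -1.7  7.8] gw 0.504 gf 12.0 time 16.8667
[([315, 195, 4, 5, 14], [316.3, 197.1]), ([276, 197, 12, 16, 97], [280.4, 204.0]), ([306, 206, 11, 10, 58], [311.4, 210.6])]
```

Three full squeezes have moved the pad about 23 mm. The fourth should meet the coil, so I go gently with the force capped at 12 N.

Emit:
jog_arm(
  increments=[
    {"tx":0,"ty":2,"tz":0,"wx":0,"wy":0,"wz":0,"gripper":0.56},
    {"tx":0,"ty":4,"tz":0,"wx":0,"wy":0,"wz":0,"gripper":0.63},
    {"tx":0,"ty":6.5,"tz":0,"wx":0,"wy":0,"wz":0,"gripper":0.7},
    {"tx":0,"ty":8.5,"tz":0,"wx":0,"wy":0,"wz":0,"gripper":0.76},
    {"tx":0,"ty":8.5,"tz":0,"wx":0,"wy":0,"wz":0,"gripper":0.76},
  ],
)

```text
time: 17.33
position: [0.45, 0.1702, 0.089]
tool_rot: [-2.332, -2.105, 0.001]
ft_force: [0.3, 0.6, 1.1]
grip_width: 0.73
grip_force: 0.0
```

Emit:
jog_arm(
  increments=[
    {"tx":0,"ty":0,"tz":0,"wx":0,"wy":0,"wz":0,"gripper":0.76},
    {"tx":0,"ty":0,"tz":0,"wx":0,"wy":0,"wz":0,"gripper":0.76},
    {"tx":0,"ty":0,"tz":0,"wx":0,"wy":0,"wz":0,"gripper":0.73},
    {"tx":0,"ty":0,"tz":0,"wx":0,"wy":0,"wz":0,"gripper":0.7},
    {"tx":0,"ty":0,"tz":0,"wx":0,"wy":0,"wz":0,"gripper":0.7},
  ],
  grip_force=12,
)

```text
time: 17.75
position: [0.4501, 0.1703, 0.0895]
tool_rot: [-2.332, -2.105, 0.0]
ft_force: [-1.3, 0.1, -0.2]
grip_width: 0.709
grip_force: 0.4
```

Emit:
jog_arm(
  increments=[
    {"tx":0,"ty":-1,"tz":0,"wx":0,"wy":0,"wz":0,"gripper":0.68},
    {"tx":0,"ty":-2,"tz":0,"wx":0,"wy":0,"wz":0,"gripper":0.66},
    {"tx":0,"ty":-3,"tz":0,"wx":0,"wy":0,"wz":0,"gripper":0.64},
    {"tx":0,"ty":-3.5,"tz":0,"wx":0,"wy":0,"wz":0,"gripper":0.62},
    {"tx":0,"ty":-3.5,"tz":0,"wx":0,"wy":0,"wz":0,"gripper":0.62},
  ],
)

```text
time: 18.17
position: [0.4467, 0.1707, 0.0899]
tool_rot: [-2.332, -2.105, -0.0]
ft_force: [-1.2, -0.5, 3.0]
grip_width: 0.631
grip_force: 7.4
```

```bash
python3 j.py
```

```text
std [0.04 0.02 0.  ]
t [-0.2 -5.1  0.9] w [-0.    -0.    -0.002] F [-2.3 -0.6  4.2] gw 0.624 gf 8.3 time 18.3167
[([311, 192, 6, 7, 25], [313.7, 195.4]), ([275, 197, 13, 16, 97], [279.8, 203.9]), ([306, 202, 9, 14, 66], [311.2, 209.6])]
```

Emit:
jog_arm(
  increments=[
    {"tx":0,"ty":-0.5,"tz":0,"wx":0,"wy":0,"wz":0,"gripper":0.61},
    {"tx":0,"ty":-1,"tz":0,"wx":0,"wy":0,"wz":0,"gripper":0.6},
    {"tx":0,"ty":-1,"tz":0,"wx":0,"wy":0,"wz":0,"gripper":0.6},
    {"tx":0,"ty":-1,"tz":0,"wx":0,"wy":0,"wz":0,"gripper":0.6},
    {"tx":0,"ty":-1,"tz":0,"wx":0,"wy":0,"wz":0,"gripper":0.6},
  ],
  grip_force=12,
)

```text
time: 18.78
position: [0.4455, 0.1708, 0.0899]
tool_rot: [-2.331, -2.105, 0.0]
ft_force: [-3.1, -1.1, 6.4]
grip_width: 0.607
grip_force: 8.6
```

```bash
python3 j.py
```

```text
std [0.02 0.01 0.03]
t [-0.2 -4.2  0.9] w [-0.001 -0.    -0.002] F [-3.3 -1.4  5.9] gw 0.599 gf 8.3 time 18.9333
[([312, 192, 6, 8, 27], [314.3, 195.8]), ([275, 196, 12, 17, 96], [279.5, 203.6]), ([306, 202, 10, 14, 65], [311.3, 209.8]), ([322, 205, 2, 6, 11], [322.5, 207.5])]
```

Emit:
jog_arm(
  increments=[
    {"tx":0,"ty":-0.5,"tz":0,"wx":0,"wy":0,"wz":0,"gripper":0.59},
    {"tx":0,"ty":-1,"tz":0,"wx":0,"wy":0,"wz":0,"gripper":0.58},
    {"tx":0,"ty":-1.3,"tz":0,"wx":0,"wy":0,"wz":0,"gripper":0.57},
    {"tx":0,"ty":-1.3,"tz":0,"wx":0,"wy":0,"wz":0,"gripper":0.57},
    {"tx":0,"ty":-1.3,"tz":0,"wx":0,"wy":0,"wz":0,"gripper":0.57},
  ],
  grip_force=12,
)

```text
time: 19.4
position: [0.4443, 0.171, 0.0899]
tool_rot: [-2.331, -2.105, 0.0]
ft_force: [-2.7, -0.8, 6.2]
grip_width: 0.573
grip_force: 10.1
```

```bash
python3 j.py
```

```text
std [0.01 0.01 0.  ]
t [-0.2 -2.9  0.9] w [-0.    -0.    -0.002] F [-2.9 -1.5  6.1] gw 0.576 gf 10.2 time 19.55
[([313, 193, 5, 7, 22], [314.9, 196.5]), ([275, 196, 12, 17, 93], [279.4, 203.7]), ([306, 203, 11, 13, 68], [311.4, 209.8]), ([322, 205, 2, 6, 11], [322.5, 207.5])]
```

The force is now rising, so the coil is against the fork. I load up to 15 N.

Emit:
jog_arm(
  increments=[
    {"tx":0,"ty":-0.5,"tz":0,"wx":0,"wy":0,"wz":0,"gripper":0.56},
    {"tx":0,"ty":-1,"tz":0,"wx":0,"wy":0,"wz":0,"gripper":0.55},
    {"tx":0,"ty":-1.3,"tz":0,"wx":0,"wy":0,"wz":0,"gripper":0.54},
    {"tx":0,"ty":-1.5,"tz":0,"wx":0,"wy":0,"wz":0,"gripper":0.535},
    {"tx":0,"ty":-1.5,"tz":0,"wx":0,"wy":0,"wz":0,"gripper":0.535},
  ],
  grip_force=15,
)

```text
time: 20.02
position: [0.4428, 0.1711, 0.0899]
tool_rot: [-2.331, -2.105, 0.0]
ft_force: [-2.8, -1.2, 5.9]
grip_width: 0.54
grip_force: 12.1
```

```bash
python3 j.py
```

```text
std [0.03 0.02 0.  ]
t [-0.2 -1.4  0.9] w [-0.    -0.    -0.002] F [-3.  -0.9  6. ] gw 0.545 gf 12.4 time 20.1667
[([314, 193, 5, 8, 18], [315.7, 196.9]), ([275, 196, 13, 17, 95], [279.5, 203.6]), ([306, 204, 11, 12, 64], [311.5, 210.3]), ([322, 204, 2, 7, 12], [322.6, 207.2])]
```

Emit:
jog_arm(
  increments=[
    {"tx":0,"ty":-0.5,"tz":0,"wx":0,"wy":0,"wz":0,"gripper":0.53},
    {"tx":0,"ty":-1,"tz":0,"wx":0,"wy":0,"wz":0,"gripper":0.52},
    {"tx":0,"ty":-1.4,"tz":0,"wx":0,"wy":0,"wz":0,"gripper":0.512},
    {"tx":0,"ty":-1.4,"tz":0,"wx":0,"wy":0,"wz":0,"gripper":0.512},
    {"tx":0,"ty":-1.4,"tz":0,"wx":0,"wy":0,"wz":0,"gripper":0.512},
  ],
  grip_force=15.5,
)

```text
time: 20.63
position: [0.4418, 0.1712, 0.0899]
tool_rot: [2.332, 2.105, 0.001]
ft_force: [-1.3, -0.9, 6.7]
grip_width: 0.518
grip_force: 12.9
```

```bash
python3 j.py
```

```text
std [0.01 0.   0.  ]
t [-0.2 -0.4  0.9] w [ 0.    -0.    -0.003] F [-1.5 -1.4  6.6] gw 0.513 gf 13.0 time 20.7833
[([314, 194, 5, 7, 14], [316.0, 197.3]), ([275, 196, 12, 17, 95], [279.4, 203.6]), ([306, 205, 11, 11, 62], [311.4, 210.4]), ([322, 205, 2, 6, 12], [322.5, 207.5])]
```

The pull is about 13 N near the end of the stroke, so the pad force is about 10–12 N before release. I'll release and do one more small squeeze capped at 14.5 N.

Emit:
jog_arm(
  increments=[
    {"tx":0,"ty":2,"tz":0,"wx":0,"wy":0,"wz":0,"gripper":0.56},
    {"tx":0,"ty":4,"tz":0,"wx":0,"wy":0,"wz":0,"gripper":0.63},
    {"tx":0,"ty":6.5,"tz":0,"wx":0,"wy":0,"wz":0,"gripper":0.7},
    {"tx":0,"ty":8.2,"tz":0,"wx":0,"wy":0,"wz":0,"gripper":0.76},
    {"tx":0,"ty":8.2,"tz":0,"wx":0,"wy":0,"wz":0,"gripper":0.76},
  ],
)

```text
time: 21.25
position: [0.45, 0.1703, 0.0891]
tool_rot: [2.332, 2.105, 0.0]
ft_force: [0.3, 0.4, -0.0]
grip_width: 0.729
grip_force: 0.0
```

Emit:
jog_arm(
  increments=[
    {"tx":0,"ty":0,"tz":0,"wx":0,"wy":0,"wz":0,"gripper":0.76},
    {"tx":0,"ty":0,"tz":0,"wx":0,"wy":0,"wz":0,"gripper":0.76},
    {"tx":0,"ty":0,"tz":0,"wx":0,"wy":0,"wz":0,"gripper":0.73},
    {"tx":0,"ty":0,"tz":0,"wx":0,"wy":0,"wz":0,"gripper":0.71},
    {"tx":0,"ty":0,"tz":0,"wx":0,"wy":0,"wz":0,"gripper":0.7},
  ],
  grip_force=14.5,
)

```text
time: 21.67
position: [0.4498, 0.1704, 0.0895]
tool_rot: [2.332, 2.105, 0.0]
ft_force: [-0.5, 0.6, 0.6]
grip_width: 0.714
grip_force: 0.0
```

Emit:
jog_arm(
  increments=[
    {"tx":0,"ty":-0.3,"tz":0,"wx":0,"wy":0,"wz":0,"gripper":0.69},
    {"tx":0,"ty":-0.5,"tz":0,"wx":0,"wy":0,"wz":0,"gripper":0.685},
    {"tx":0,"ty":-0.7,"tz":0,"wx":0,"wy":0,"wz":0,"gripper":0.68},
    {"tx":0,"ty":-0.7,"tz":0,"wx":0,"wy":0,"wz":0,"gripper":0.68},
    {"tx":0,"ty":-0.7,"tz":0,"wx":0,"wy":0,"wz":0,"gripper":0.68},
  ],
)

```text
time: 22.08
position: [0.449, 0.1704, 0.0896]
tool_rot: [-2.332, -2.105, -0.0]
ft_force: [-0.1, -1.0, 0.1]
grip_width: 0.685
grip_force: 8.2
```

```bash
python3 j.py
```

```text
std [0.02 0.   0.01]
t [-0.2 -7.6  0.6] w [-0.    -0.    -0.002] F [-1.2 -0.2  0.7] gw 0.684 gf 8.3 time 22.2333
[([309, 191, 6, 7, 25], [311.9, 194.4]), ([275, 196, 12, 17, 94], [279.5, 203.7]), ([306, 201, 9, 15, 72], [310.8, 209.1]), ([322, 204, 2, 7, 12], [322.6, 207.2])]
```

Emit:
jog_arm(
  increments=[
    {"tx":0,"ty":-0.3,"tz":0,"wx":0,"wy":0,"wz":0,"gripper":0.675},
    {"tx":0,"ty":-0.6,"tz":0,"wx":0,"wy":0,"wz":0,"gripper":0.67},
    {"tx":0,"ty":-0.9,"tz":0,"wx":0,"wy":0,"wz":0,"gripper":0.66},
    {"tx":0,"ty":-0.9,"tz":0,"wx":0,"wy":0,"wz":0,"gripper":0.66},
    {"tx":0,"ty":-0.9,"tz":0,"wx":0,"wy":0,"wz":0,"gripper":0.66},
  ],
  grip_force=14.5,
)

```text
time: 22.7
position: [0.4482, 0.1706, 0.0896]
tool_rot: [2.332, 2.105, 0.0]
ft_force: [-0.7, 0.4, -0.5]
grip_width: 0.666
grip_force: 11.6
```

Emit:
jog_arm(
  increments=[
    {"tx":0,"ty":-0.3,"tz":0,"wx":0,"wy":0,"wz":0,"gripper":0.655},
    {"tx":0,"ty":-0.6,"tz":0,"wx":0,"wy":0,"wz":0,"gripper":0.65},
    {"tx":0,"ty":-0.8,"tz":0,"wx":0,"wy":0,"wz":0,"gripper":0.64},
    {"tx":0,"ty":-0.8,"tz":0,"wx":0,"wy":0,"wz":0,"gripper":0.64},
    {"tx":0,"ty":-0.8,"tz":0,"wx":0,"wy":0,"wz":0,"gripper":0.64},
  ],
)

```text
time: 23.12
position: [0.4474, 0.1706, 0.0897]
tool_rot: [-2.332, -2.105, -0.0]
ft_force: [-1.4, -0.8, 0.3]
grip_width: 0.647
grip_force: 13.9
```

```bash
python3 j.py
```

```text
std [0.02 0.   0.01]
t [-0.2 -6.   0.6] w [-0.    -0.    -0.002] F [-0.8 -0.3  1.3] gw 0.643 gf 13.5 time 23.2667
[([311, 192, 5, 7, 22], [313.2, 195.1]), ([275, 196, 12, 17, 93], [279.5, 203.6]), ([306, 201, 9, 15, 72], [311.1, 209.2]), ([322, 205, 2, 6, 12], [322.5, 207.5])]
```

Emit:
jog_arm(
  increments=[
    {"tx":0,"ty":-0.3,"tz":0,"wx":0,"wy":0,"wz":0,"gripper":0.635},
    {"tx":0,"ty":-0.6,"tz":0,"wx":0,"wy":0,"wz":0,"gripper":0.628},
    {"tx":0,"ty":-0.8,"tz":0,"wx":0,"wy":0,"wz":0,"gripper":0.625},
    {"tx":0,"ty":-0.8,"tz":0,"wx":0,"wy":0,"wz":0,"gripper":0.625},
    {"tx":0,"ty":-0.8,"tz":0,"wx":0,"wy":0,"wz":0,"gripper":0.625},
  ],
  grip_force=15,
)

```text
time: 23.73
position: [0.4467, 0.1707, 0.0897]
tool_rot: [2.332, 2.105, 0.001]
ft_force: [-0.5, -1.4, 1.3]
grip_width: 0.631
grip_force: 14.4
```

```bash
python3 j.py
```

```text
std [0.   0.01 0.01]
t [-0.2 -5.4  0.7] w [ 0.    -0.    -0.003] F [-0.1  0.   1.8] gw 0.631 gf 14.5 time 23.8833
[([311, 192, 6, 7, 28], [313.4, 195.2]), ([275, 196, 12, 17, 92], [279.4, 203.6]), ([306, 202, 9, 14, 69], [311.0, 209.6]), ([322, 205, 2, 6, 11], [322.5, 207.5])]
```

The pull is 14.5 N, which is about 16 N on the pad, or about 14 N after release. Releasing and backing off upwards.

Emit:
jog_arm(
  increments=[
    {"tx":0,"ty":1,"tz":0,"wx":0,"wy":0,"wz":0,"gripper":0.67},
    {"tx":0,"ty":2,"tz":0,"wx":0,"wy":0,"wz":0,"gripper":0.72},
    {"tx":0,"ty":3,"tz":0,"wx":0,"wy":0,"wz":0,"gripper":0.8},
    {"tx":0,"ty":3,"tz":0,"wx":0,"wy":0,"wz":0,"gripper":0.9},
    {"tx":0,"ty":3,"tz":0,"wx":0,"wy":0,"wz":0,"gripper":1},
  ],
)

```text
time: 24.35
position: [0.449, 0.1704, 0.0892]
tool_rot: [-2.331, -2.105, 0.002]
ft_force: [0.7, 0.3, -0.5]
grip_width: 0.864
grip_force: 0.0
```

Emit:
jog_arm(
  increments=[
    {"tx":0,"ty":0,"tz":0,"wx":0,"wy":0,"wz":0,"gripper":1},
    {"tx":0,"ty":0,"tz":0,"wx":0,"wy":0,"wz":0,"gripper":1},
    {"tx":0,"ty":0,"tz":0,"wx":0,"wy":0,"wz":0,"gripper":1},
    {"tx":0,"ty":0,"tz":-10,"wx":0,"wy":0,"wz":0,"gripper":1},
    {"tx":0,"ty":0,"tz":-30,"wx":0,"wy":0,"wz":0,"gripper":1},
  ],
)

```text
time: 24.77
position: [0.4477, 0.1696, 0.1183]
tool_rot: [-2.331, -2.105, 0.008]
ft_force: [0.1, -0.3, 0.5]
grip_width: 0.995
grip_force: 0.0
```

Emit:
jog_arm(
  increments=[
    {"tx":0,"ty":0,"tz":-25,"wx":0,"wy":0,"wz":0,"gripper":1},
    {"tx":0,"ty":0,"tz":-50,"wx":0,"wy":0,"wz":0,"gripper":1},
    {"tx":0,"ty":0,"tz":-75,"wx":0,"wy":0,"wz":0,"gripper":1},
    {"tx":0,"ty":0,"tz":-90,"wx":0,"wy":0,"wz":0,"gripper":1},
    {"tx":0,"ty":0,"tz":-90,"wx":0,"wy":0,"wz":0,"gripper":1},
  ],
)

```text
time: 25.18
position: [0.4518, 0.1714, 0.2143]
tool_rot: [2.33, 2.104, 0.012]
ft_force: [-0.1, -0.3, 0.6]
grip_width: 1.001
grip_force: 0.0
```

```bash
python3 - <<'E'
from j import *
im=vision.get_image("scene");g=cv2.cvtColor(im['color'],cv2.COLOR_BGR2GRAY)
for u in range(254,290,3): print(u,[int(g[v,u]) for v in range(176,220,2)])
print("coil block top corners if seated",[px(im,cl(x,y,.055)).round(1).tolist() for x,y in((-.09,-.025),(-.04,-.025),(-.04,.025),(-.09,.025))],"stem tip",px(im,cl(-.12,0,.034)),"pad",px(im,cl(-.04,0,.032)))
print(vision.spot_in("scene","coil"))
E
```

```text
std [0.66 0.28 1.16]
t [ -0.5  -8.7 121.5] w [ 0.002 -0.001 -0.002] F [-0.3  0.1  0.1] gw 1.0 gf 0.0 time 25.3333
[([309, 191, 6, 7, 24], [311.6, 194.5]), ([275, 196, 13, 17, 93], [279.5, 203.6]), ([322, 196, 6, 20, 81], [324.4, 205.7]), ([306, 201, 9, 15, 77], [310.8, 208.8])]
254 [130, 127, 119, 124, 125, 128, 124, 129, 127, 107, 110, 100, 93, 86, 103, 174, 192, 139, 125, 122, 119, 106]
257 [129, 124, 128, 127, 126, 123, 118, 113, 109, 100, 91, 92, 92, 92, 90, 88, 170, 192, 135, 119, 122, 117]
260 [124, 119, 126, 114, 109, 116, 113, 179, 84, 95, 60, 65, 59, 60, 63, 58, 166, 179, 187, 119, 117, 106]
263 [130, 124, 127, 115, 125, 119, 125, 147, 164, 66, 52, 52, 48, 50, 46, 63, 185, 171, 179, 172, 109, 104]
266 [124, 119, 118, 123, 118, 123, 107, 106, 115, 64, 67, 54, 49, 49, 49, 51, 85, 180, 171, 184, 165, 94]
269 [125, 128, 122, 124, 118, 99, 93, 79, 63, 68, 67, 65, 49, 49, 52, 59, 46, 110, 173, 171, 186, 156]
272 [133, 127, 101, 93, 104, 98, 70, 63, 61, 62, 67, 67, 63, 48, 53, 53, 55, 39, 120, 172, 167, 190]
275 [86, 85, 93, 85, 92, 82, 63, 53, 60, 64, 68, 67, 56, 92, 134, 135, 132, 128, 154, 174, 169, 170]
278 [87, 83, 86, 96, 84, 92, 110, 120, 57, 63, 64, 52, 113, 162, 115, 119, 109, 108, 105, 175, 167, 169]
281 [147, 135, 89, 94, 90, 80, 104, 94, 82, 59, 52, 110, 163, 101, 94, 68, 83, 91, 99, 132, 174, 166]
284 [113, 111, 85, 83, 92, 92, 95, 109, 110, 75, 107, 163, 105, 94, 97, 109, 90, 90, 86, 80, 129, 171]
287 [90, 86, 85, 78, 86, 84, 134, 205, 211, 136, 92, 118, 92, 99, 96, 51, 151, 120, 97, 80, 138, 170]
coil block top corners if seated [[261.8, 194.4], [274.5, 201.3], [285.9, 194.1], [273.3, 187.5]] stem tip [260.33737799 192.73206836] pad [280.04364098 204.02458676]
[{'bbox': [246.8, 225.3, 277.5, 251.0], 'conf': 0.79}, {'bbox': [270.7, 267.3, 305.2, 297.7], 'conf': 0.76}, {'bbox': [260.9, 191.4, 285.6, 211.2], 'conf': 0.71}]
```

The trigger is back at its released position, (311.6,194.5), the same as at the start. The coil outline matches the seated pose (left edge 261 against 261.8, right edge 285.6 against 285.9). The pad is against the back face, and the stem shows in the slot at (260,190). Handing in.

```bash
python3 -c "
from h import *
print(ctrl.close_job())"
```

```text
the job is handed in; nothing more can be done
None
```

The job is handed in at about 25 s: the black coil lies seated with its stem in the fork slot, held at an estimated 14 N (worked out from the trigger pull, not measured at the pad), and the trigger is released with the robot clear.

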